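# Let the large bearing ball out of the feeder with the spring toggle

### The job

Set the catch pan on the bench under the mouth of the feeder lane that holds the larger steel ball. Then push the switch box's spring toggle over towards that lane's side, hold it there for about a second so that the ball rolls out into the pan, and let the toggle spring back to the middle. Do not touch the balls, keep the small ball in its lane, and leave the other things on the bench where they are.

Things in the scene. Friction and masses are not known exactly. Their poses are not given: they have to be found in the camera images.
- feeder: Fixed ball feeder, grey base 200 x 190 mm, 115 mm high at the back; two open aluminium troughs, 36 mm wide inside, slope 8 degrees down to its front (-x, facing the robot within 10 degrees). Origin: centre of its underside; x to its back, y to its left. Lane centre lines at y = +55 (left) and -55 mm (right). Front face at x = -100 mm; the trough lips stand out 12 mm more.
- mouth_left (a point): Middle of the left (+y) trough's lip edge, 52 mm above the bench (lip's underside 40 mm); axes as the feeder's. A steel gate 27 mm behind it holds the ball back. A ball let out crosses the lip in under 0.5 s and lands 20 to 35 mm in front of it. The pan fits well with its middle 45 mm in front of (-x of) this point, its handle towards the robot.
- mouth_right (a point): The same for the right (-y) trough.
- ball_large_center (a point): Centre of the large steel ball, diameter 30 mm, loose; lies in the left or the right lane. Ignore its axes.
- ball_small_center (a point): Centre of the small steel ball, diameter 18 mm, loose; lies in the other lane. Ignore its axes.
- pan_mid (a point): Middle of the inner floor of the loose catch pan, 3 mm above its underside. Open steel pan 96 (x) x 80 (y) x 25 mm high, walls 3 mm, about 0.2 kg, on the bench, with a wooden handle out of its -x end. Axes: x from handle to pan, y to its left, z up.
- pan_grip (a point): Grip point of the pan: 80 mm on the -x side of the pan's middle, 29 mm above the pan's underside, in the centre of the wooden handle (62 mm long along x, 16 mm wide along y, 18 mm high, its underside 20 mm above the bench). Axes as the pan's.
- switch_box: Fixed grey switch box 85 x 105 x 42 mm with a plain steel bat toggle standing up from the middle of its top. Origin: centre of its underside; x away from the robot (the box is turned up to 23 degrees either way), y to its left, z up. Toggle's pivot at (0, 0, 46 mm).
- toggle_tip (a point): Top end of the toggle, 56 mm from its pivot, so 102 mm above the bench when centred. The toggle is round, 8 mm thick at its foot, 15 mm near the top.
- toggle (a joint): Lean of the toggle, rad: 0 upright, positive to the left (+y of the switch box) opens the left lane's gate, negative to the right the right lane's; stops at +0.5 and -0.5. A gate is open beyond about 0.3; the other stays shut. Springs back to 0 and shuts the gates when let go; about 3 N near the top at the stop (0.25 N m/rad).
- tub: Bystander: plastic tub with purple lid, 73 x 107 x 110 mm, loose; origin at the centre of its underside.
- oil_can: Bystander: spray can 65 mm across, 208 mm high, loose; origin at the centre of its underside.
- duct_tape: Bystander: roll of silver tape 100 mm across, 48 mm high, loose; origin at the centre of its underside.
Things that resemble listed ones, but are neither listed nor needed, are in the scene too. Of the things shaped like the part that bears pan_mid, the bare steel one is meant.

How it is judged:
On the way, in this order (a step that is already met when the one before it is completed fails the run):
1. the pan stands on the bench under the mouth of the large ball's lane, its middle 15 to 75 mm in front of the lip edge and within 30 mm of the lane's centre line, with the toggle still centred (height (world z) of pan_mid below 0.008 m and value of joint toggle between -0.2 and 0.2 rad and ((y of ball_large_center in the frame of feeder above 0 m and x of pan_mid in the frame of mouth_left between -0.075 and -0.015 m and y of pan_mid in the frame of mouth_left between -0.03 and 0.03 m) or (y of ball_large_center in the frame of feeder below 0 m and x of pan_mid in the frame of mouth_right between -0.075 and -0.015 m and y of pan_mid in the frame of mouth_right between -0.03 and 0.03 m))), for 0.2 s.
2. the toggle is held over (0.3 rad or more) to the large ball's side for at least 0.5 s (((y of ball_large_center in the frame of feeder above 0 m and value of joint toggle above 0.3 rad) or (y of ball_large_center in the frame of feeder below 0 m and value of joint toggle below -0.3 rad))), for 0.5 s.
At the end, for the whole second after the job is handed in: The large ball lies on the floor of the pan, the pan stands flat on the bench (within 5 mm and 0.1 rad), the toggle is back in the middle (within 0.06 rad) and the small ball is still in its lane (x of ball_large_center in the frame of pan_mid between -0.047 and 0.047 m and y of ball_large_center in the frame of pan_mid between -0.039 and 0.039 m and z of ball_large_center in the frame of pan_mid below 0.022 m and height (world z) of pan_mid below 0.008 m and angle between pan_mid's own z axis and vertical below 0.1 rad and value of joint toggle between -0.06 and 0.06 rad and height (world z) of ball_small_center above 0.05 m); the robot touches nothing.
It fails at once if the small ball leaves its lane (height (world z) of ball_small_center below 0.05 m).
It fails at once if the gripper's fingers touch a ball (contact force between the fingers and ball_large above 0.5 N or contact force between the fingers and ball_small above 0.5 N).
It fails at once if a bystander (tub, spray can, roll of tape) is moved by more than 30 mm (distance of any of tub, oil_can, duct_tape from where it was at the start of the episode above 0.03 m).
It also fails if it takes over 56 s, if anything falls off the work surface, if the arm or the gripper's body presses on something with over 40 N, if the wrist force passes 120 N, or if a joint passes its speed limit or range.

### The arm

A 6-joint arm with a two-finger parallel gripper is mounted at the origin on a cart in front of the work surface, level with it; the furniture and walls round the work are solid. World frame = base frame: x ahead of the robot, y to its left, z up, the work surface at z = 0. Lengths are in m, angles in rad, forces in N, time in s.
With the tool pointing down it reaches from about 0.3 to 0.775 m from the base axis. Payload 14.6 kg.
Tool frame: the origin (TCP) lies at the very end of the fingers, on their centre line; the grasp point (between the pads) lies 19 mm behind it; z points along the fingers, y is the line along which they close (so a half turn about z gives the same grasp; the last joint's range is limited). The gripper opens to 94 mm and grips with 3 to 60 N. Pads are 16 mm wide; open, the fingers measure 119 mm over their backs; the gripper's body (75 mm by 177 mm) begins 78 mm behind the grasp point.
Start: joints at [-1.352, 0.3, 1.521, -0, 1.321, -0.067], TCP at [0.155, -0.528, 0.205] pointing down, gripper open.
Joint ranges: [-3.03, 3.03], [-0.79, 2.21], [0.23, 2.52], [-1.04, 4.18], [0, 3.07], [-2.55, 2.55]. Speed limits (rad/s): [2.22, 2.22, 2.57, 3.14, 3.14, 3.14].

### API

Orientations are given as [roll, pitch, yaw] about the fixed x, y, z axes, in that order (R = Rz(yaw) Ry(pitch) Rx(roll)).
In Python, from station import * gives the robot as it stands.
- The arm moves only by the tool jog_arm, never from a script. Its argument "rows" is a list of rows, each a list of 3 entries, a list of its own where there are three numbers: the shift along the tool's x, y, z in m, then the turn about the tool's z in degrees, then the finger opening in m, from 0 to 0.094. A call has 1 to 12 rows; each row shifts and turns the commanded pose from where the row before left it, along the tool's axes as they then stand; what a row does not reach is not made up. A row lasts 1/12 s, in which the tool goes at most 41.7 mm and 7.16 degrees, less where a joint would pass 70% of its speed; a pose out of reach is approached as far as the arm can. A call is refused whole if a number of a shift passes 0.0417 or a number of a turn 7.16, either way. A call with a gripper value outside its range is refused whole. The fingers move at their own pace and stop on an object; "squeeze" is the grip in N (left out, the last holds). Time passes only in rows, so rows that do not move let the fingers close. It gives the time, the measured TCP pose, the force, the opening and the grip force at its end, in the units of the state.
- get_obs(): the state, without advancing time (a new reading comes with each control period).
- camera(name): name is "side" or "top" or "wrist"; returns a dict with "image" (400x640x3 uint8, red, green, blue), "range_z" (400x640 float32, m along the optical axis (not along the pixel's ray), 0 where there is no reading), "K" (3x3 intrinsics, pixels), "world_from_camera" (4x4, takes a point from camera to world coordinates); the wrist camera has in their place "T_tool_cam" (4x4, takes a point from camera to tool coordinates, whose origin is the TCP and whose axes are the flange's). Camera axes: x right, y up, looking along -z (the intrinsics and any distortion apply to the point x, -y, -z); pixel columns grow to the right and rows downward; lengths in m; the calibration is good to about 2 mm. A picture is of the moment at which its call begins: read the wrist's pose just before it.
- hand_in(): hands the job in; it is judged then, once.
Trained networks look in a picture, given as the dict that the camera call returned (one of the last four; its "shot" number tells which), for a name from the list of things; names that differ only in an ending like _2 or _b are one class to them, and where a whole thing is asked for, a point or a joint stands for the part that bears it (a point fixed in the world has none). Each returns a list of dicts, best first, with "p" (0 to 1); they miss things now and then, are a little off and sometimes report something else, mostly with a low value. They report only what shows in the picture. A call takes as long as a camera call. They do not tell look-alikes from the thing itself.
- search_frame(label, picture): "at" ([column, row] as shares, 0 to 1, of the picture: columns of its width, rows of its height, amid what is visible of it).
- spot_point(label, picture): "at" ([column, row] as shares, 0 to 1, of the picture: columns of its width, rows of its height: a listed point, or the origin of a listed thing).
The state is a dict: "time_s": time; "qpos": joint angles; "joint_vel": joint speeds; "tau": joint torques, N m; "ee_pos": TCP position; "eef_rot": TCP orientation; "force": force on the tool from outside, world axes, zero at the start; "moment": the same for the moment, N m; "grip_width": finger opening in m; "grip_force": force on a finger pad.
Only numpy, scipy, OpenCV 4.12 (cv2) and the standard library are available. Lean on these libraries where they do the work, as an engineer would, in place of code of your own. Each camera call takes 0.05 s, during which the arm holds its last target. There are 200 camera calls.

## Working session

There is one attempt and no reset: what is moved stays moved. The work goes in short steps, Python scripts to look and compute and a tool call to move; the robot and the scene stay as the last step left them, time stands still between calls to the robot, and variables do not carry over. Pictures are saved under pics/ and viewed, at most 10 in all, crops included, and the job is handed in when it is done.

Besides the shell and the picture viewer there is one more tool, called after "Call:" in YAML: its name, and indented under it one key for each argument. jog_arm: Moves the arm, as the interface text tells. Its arguments: {"type":"object","properties":{"rows":{"type":"array","items":{"type":"array"}},"squeeze":{"type":"number"}},"required":["rows"]}

```bash
mkdir -p pics
cat > h.py <<'E'
from station import *
import numpy as np, cv2
def W(pic, u, v, z=None, T=None):
    """pixel -> world; by depth, or on plane z"""
    K=np.array(pic["K"]); T=np.array(pic["world_from_camera"]) if T is None else T
    d=np.array([(u-K[0,2])/K[0,0], -(v-K[1,2])/K[1,1], -1.0])
    if z is None:
        r=pic["range_z"]; a=r[max(0,int(v)-1):int(v)+2,max(0,int(u)-1):int(u)+2]; a=a[a>0]
        if not len(a): return None
        s=np.median(a)
    else:
        dw=T[:3,:3]@d; s=(z-T[2,3])/dw[2]
    return T[:3,:3]@(d*s)+T[:3,3]
E
python3 - <<'E'
from h import *
np.set_printoptions(precision=3,suppress=True)
L=["feeder","mouth_left","mouth_right","ball_large_center","ball_small_center","pan_mid","pan_grip","switch_box","toggle_tip","tub","oil_can","duct_tape"]
Z=dict(feeder=0,mouth_left=.052,mouth_right=.052,pan_mid=.003,pan_grip=.029,switch_box=0,toggle_tip=.102,tub=0,oil_can=0,duct_tape=0)
for n in ["top","side"]:
    c=camera(n); cv2.imwrite(f"pics/{n}.png",c["image"][:,:,::-1])
    print(n,[k for k in c], c["K"], c["world_from_camera"])
    for l in L:
        for d in spot_point(l,c)[:3]:
            u,v=d["at"][0]*640,d["at"][1]*400
            print(l,round(d["p"],2),(round(u),round(v)),"depth",W(c,u,v),"plane",W(c,u,v,Z[l]) if l in Z else "")
E
```

```text
top ['image', 'range_z', 'K', 'world_from_camera', 'shot'] [[432.271   0.    318.689]
 [  0.    432.271 198.6  ]
 [  0.      0.      1.   ]] [[-0.004  0.985 -0.174  0.433]
 [-0.997 -0.017 -0.069 -0.148]
 [-0.071  0.173  0.982  1.144]
 [ 0.     0.     0.     1.   ]]
feeder 0.59 (283, 173) depth [0.687 0.016 0.086] plane [0.708 0.029 0.   ]
mouth_left 0.56 (262, 213) depth [0.599 0.086 0.003] plane [0.592 0.076 0.052]
mouth_right 0.56 (305, 192) depth [ 0.64  -0.037  0.071] plane [ 0.644 -0.035  0.052]
mouth_right 0.5 (425, 260) depth [ 0.469 -0.334  0.045] plane [ 0.469 -0.333  0.052]
ball_large_center 0.63 (263, 198) depth [0.626 0.069 0.079] plane 
ball_small_center 0.61 (305, 193) depth [ 0.637 -0.038  0.071] plane 
pan_mid 0.64 (195, 242) depth [0.523 0.266 0.004] plane [0.523 0.266 0.003]
pan_mid 0.57 (352, 267) depth [ 0.453 -0.154  0.005] plane [ 0.453 -0.154  0.003]
pan_grip 0.74 (191, 270) depth [0.448 0.263 0.031] plane [0.448 0.263 0.029]
pan_grip 0.62 (321, 281) depth [ 0.418 -0.075  0.036] plane [ 0.418 -0.074  0.029]
pan_grip 0.25 (260, 197) depth [0.628 0.075 0.085] pla
[... 949 characters left out ...]
depth [0.524 0.27  0.003] plane [0.524 0.269 0.003]
pan_mid 0.62 (388, 224) depth [ 0.445 -0.169  0.002] plane [ 0.445 -0.167  0.003]
pan_grip 0.88 (368, 326) depth [0.451 0.278 0.029] plane [0.451 0.278 0.029]
pan_grip 0.73 (398, 237) depth [ 0.414 -0.062  0.029] plane [ 0.414 -0.062  0.029]
switch_box 0.59 (387, 203) depth [ 0.458 -0.267  0.02 ] plane [ 0.46  -0.305  0.   ]
toggle_tip 0.43 (387, 171) depth [ 0.478 -0.55   0.004] plane [ 0.468 -0.322  0.102]
tub 0.7 (226, 314) depth [0.721 0.33  0.052] plane [0.748 0.278 0.   ]
oil_can 0.64 (312, 194) depth [ 0.691 -0.258  0.026] plane [ 0.703 -0.309  0.   ]
duct_tape 0.73 (332, 184) depth [ 0.645 -0.356  0.022] plane [ 0.653 -0.401  0.   ]
```

View pics/top.png

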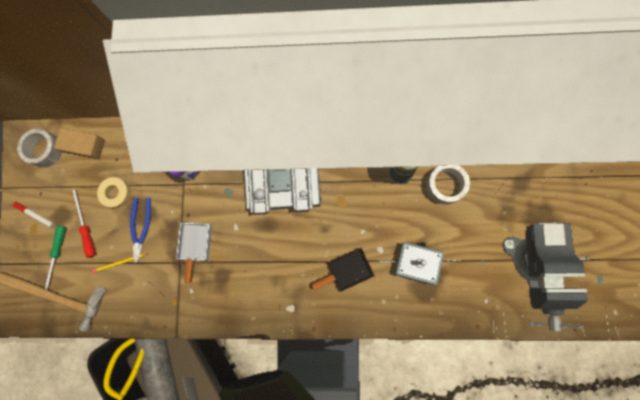

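View pics/side.png

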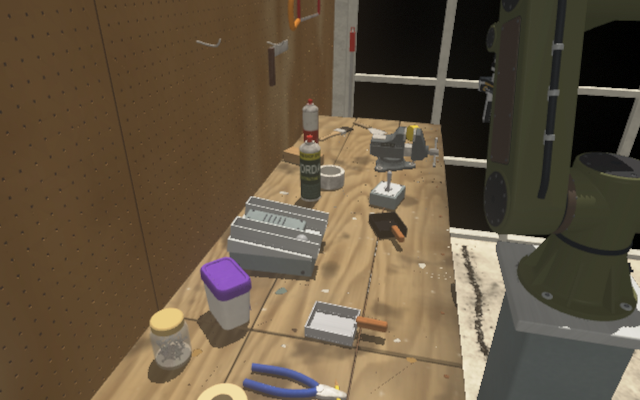

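The top view shows two pans: bare steel at (194,242) with its handle at (189,270), and a dark one at (350,270) with its handle at (323,282). The description picks the bare steel one at y≈0.27. The feeder is at (283,188), the switch box at (418,262), and a shelf overhangs the back. Next I'll check a close crop of the balls, the steel pan and the toggle.

Run:
```python
from h import *
np.set_printoptions(precision=4,suppress=True)
c=camera("top"); s=camera("side")
im=c["image"][:,:,::-1]
a=cv2.resize(im[160:290,160:330],None,fx=4.4,fy=4.4,interpolation=cv2.INTER_CUBIC)[:,:748]
a=a[:300*1] if 0 else a
b=cv2.resize(s["image"][:,:,::-1][190:280,220:345],None,fx=3,fy=3,interpolation=cv2.INTER_CUBIC)
b2=cv2.resize(im[235:295,385:455],None,fx=4.5,fy=4.5,interpolation=cv2.INTER_CUBIC)
a=cv2.resize(a,(440,336)); out=np.zeros((600,800,3),np.uint8)
out[:336,:440]=a; out[340:340+b2.shape[0]-10,:b2.shape[1]]=b2[:260]; out[:b.shape[0],445:445+355]=b[:,:355]
cv2.imwrite("pics/crop.png",out)
# point clouds from both
def cloud(p):
    K=p["K"];T=np.array(p["world_from_camera"]);r=p["range_z"]
    v,u=np.mgrid[:400,:640]
    P=np.stack([(u-K[0][2])/K[0][0]*r,-(v-K[1][2])/K[1][1]*r,-r],-1)@T[:3,:3].T+T[:3,3]
    P[r<=0]=np.nan
    return P
for n,p in(("top",c),("side",s)):
    P=cloud(p).reshape(-1,3); P=P[~np.isnan(P[:,0])]
    def rect(lo,hi,nm):
        m=np.all((P>lo)&(P<hi),1); Q=P[m]
        if len(Q)<5: print(n,nm,"none");return
        r=cv2.minAreaRect(Q[:,:2].astype(np.float32)*1000)
        print(n,nm,len(Q),"center",np.array(r[0]),"size",np.array(r[1]),"ang",round(r[2],2),"z",Q[:,2].max())
    rect([.45,.2,.012],[.58,.33,.035],"pan+")
    rect([.48,.2,.012],[.58,.33,.035],"panbody")
    rect([.40,.24,.024],[.475,.30,.05],"handle")
    rect([.40,-.4,.034],[.53,-.24,.049],"box")
    rect([.40,-.4,.085],[.53,-.24,.13],"toggletop")
    rect([.55,-.12,.03],[.9,.16,.13],"feeder")
    # edge of bench / shelf
    m=(P[:,2]>.5)&(P[:,0]>.2); 
    if m.any(): print(n,"shelf min", P[m].min(0),P[m].max(0))
```

```text
top pan+ 291 center [511.3501 266.0946] size [ 83.2577 119.6446] ang 87.31 z 0.034969100467477254
top panbody 232 center [525.2146 265.2481] size [83.4526 91.7979] ang 87.89 z 0.03068605087469245
top handle 168 center [444.7202 270.8817] size [17.6982 57.3501] ang 86.01 z 0.04438611313971452
top box 1393 center [ 461.7807 -320.8951] size [105.3225  85.0854] ang 75.03 z 0.04891500150826067
top toggletop 36 center [ 461.8072 -320.6847] size [12.9527 13.874 ] ang 45.03 z 0.10702056434110974
top feeder 2932 center [650.0215  24.2577] size [112.3603 189.2265] ang 2.28 z 0.09873887589096308
top shelf min [ 0.5027 -0.3312  0.5   ] [0.894  0.4498 0.9317]
side pan+ 723 center [510.2911 267.4092] size [ 85.0875 119.9567] ang 86.28 z 0.03485673313997362
side panbody 574 center [524.8266 266.611 ] size [85.1368 91.4776] ang 86.93 z 0.027001646286483383
side handle 317 center [444.9503 261.3668] size [40.9206 60.525 ] ang 89.07 z 0.03973047054653267
side box 418 center [ 459.2973 -317.0501] size [105.1837  83.9839] ang 74.67 z 0.04892596246015557
side toggletop 26 center [ 460.645  -316.3239] size [12.3048 11.828 ] ang 35.36 z 0.10195700346843883
side feeder 7078 center [741.1627  19.9602] size [304.2537 279.7077] ang 0.05 z 0.12989067767661533
side shelf min [ 0.2    -1.7116  0.5   ] [0.8934 0.5017 0.6036]
```

View pics/crop.png

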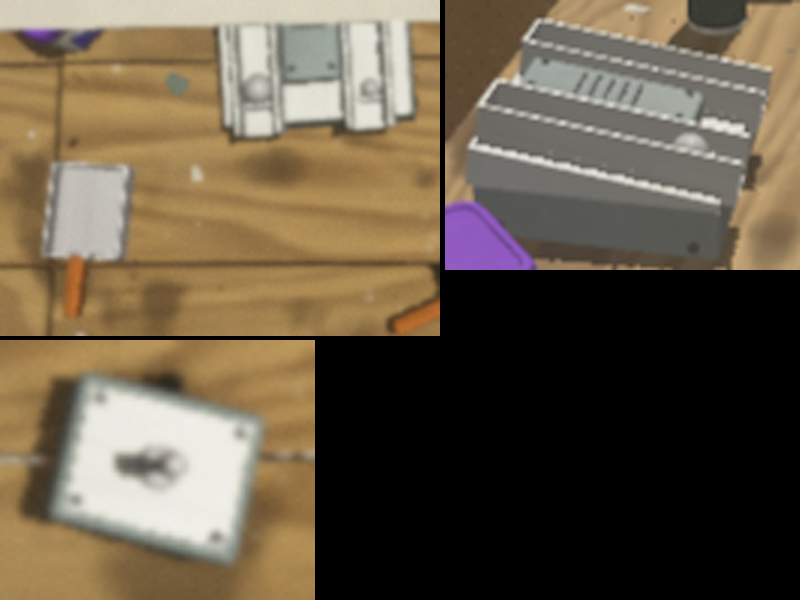

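The large ball (bigger disc, about (263,198) in the full picture) is in the left lane and the small one is in the right lane. The steel pan's handle points towards the robot. The geometry agrees with the given sizes:
- **mouth_left:** about (.594, .078), feeder yaw about 2.3°
- **pan_grip:** about (.445, .270), yaw about -3°
- **toggle:** about (.461, -.319), box yaw about -15°

```bash
cat >> h.py <<'E'
from scipy.spatial.transform import Rotation as Rn
def pose():
    o=get_obs(); return np.array(o["ee_pos"]),Rn.from_euler("xyz",o["eef_rot"]).as_matrix(),o
def to(p):
    """shift in tool axes to world point p"""
    e,R,o=pose(); return (R.T@(np.array(p)-e)).round(4)
E
python3 - <<'E'
from h import *
e,R,o=pose(); print(o); print(R.round(3)); print(to([.43,.27,.2]))
E
```

```text
{'time_s': 1.4, 'qpos': array([-1.35162805e+00,  2.99875614e-01,  1.52099419e+00, -2.20497207e-05,
        1.32070307e+00, -6.66212689e-02]), 'joint_vel': array([ 1.20014267e-03, -5.52272161e-05, -4.43409200e-06,  1.26950728e-03,
       -1.63762638e-04,  9.89582460e-04]), 'tau': array([-1.92624375e-04, -5.31660855e+01, -3.52912724e+01,  7.08171981e-02,
        2.13391398e-02, -2.76040362e-05]), 'ee_pos': array([ 0.1550319 , -0.52768941,  0.20546142]), 'eef_rot': array([3.14157435e+00, 2.26326376e-05, 2.85795001e-01]), 'force': array([ 0.28632375,  0.33359298, -0.07378435]), 'moment': array([ 0.01876848,  0.02282746, -0.00963092]), 'grip_force': 0.0, 'grip_width': 0.09370956362090464}
[[ 0.959  0.282 -0.   ]
 [ 0.282 -0.959 -0.   ]
 [-0.     0.    -1.   ]]
[ 0.4887 -0.6878  0.0054]
```

Call:
jog_arm:
  rows:
    - [[0,0,0],6.5,0.094]
    - [[0,0,0],6.5,0.094]
    - [[0,0,0],6.5,0.094]
    - [[0.02,-0.02,0],0,0.094]
    - [[0.02,-0.035,0],0,0.094]
    - [[0.02,-0.035,0],0,0.094]
    - [[0.02,-0.035,0],0,0.094]
    - [[0.02,-0.035,0],0,0.094]
    - [[0.02,-0.035,0],0,0.094]
    - [[0.02,-0.035,0],0,0.094]
    - [[0.02,-0.035,0],0,0.094]
    - [[0.02,-0.035,0],0,0.094]

```text
time_s: 2.4
ee_pos: [0.3517, -0.2362, 0.2057]
eef_rot: [3.141, -0.001, -0.055]
force: [-0.1, -0.9, 0.9]
grip_width: 0.0941
grip_force: 0.0
```

Call:
jog_arm:
  rows:
    - [[0.01,-0.035,0],0,0.094]
    - [[0.01,-0.035,0],0,0.094]
    - [[0.01,-0.035,0],0,0.094]
    - [[0.01,-0.035,0],0,0.094]
    - [[0.01,-0.035,0],0,0.094]
    - [[0,-0.035,0],0,0.094]
    - [[0,-0.035,0],0,0.094]
    - [[0,-0.035,0],0,0.094]
    - [[0,-0.035,0],0,0.094]
    - [[0,-0.035,0],0,0.094]
    - [[0,-0.02,0],0,0.094]
    - [[0,0,0],0,0.094]

```text
time_s: 3.4
ee_pos: [0.4211, 0.1317, 0.2054]
eef_rot: [-3.141, -0.0, -0.051]
force: [0.4, -0.7, 0.2]
grip_width: 0.094
grip_force: 0.0
```

Run:
```python
from h import *
np.set_printoptions(precision=4,suppress=True)
e,R,o=pose(); print(e,o["eef_rot"],to([.445,.27,.01]))
w=camera("wrist"); T=np.eye(4);T[:3,:3]=R;T[:3,3]=e; T=T@np.array(w["T_tool_cam"])
cv2.imwrite("pics/w1.png",w["image"][:,:,::-1])
for l,z in(("pan_grip",.029),("pan_mid",.003)):
    for d in spot_point(l,w)[:2]:
        u,v=d["at"][0]*640,d["at"][1]*400; print(l,d["p"],u,v,W(w,u,v,T=T),W(w,u,v,z,T))
```

```text
[0.4211 0.1317 0.2054] [-3.1411 -0.     -0.0512] [ 0.0168 -0.1392  0.1955]
pan_grip 0.77 189.312 165.2 [0.4471 0.2705 0.0389] [0.4456 0.2746 0.029 ]
pan_grip 0.64 511.808 178.8 [ 0.4154 -0.0719  0.0391] [ 0.413  -0.0778  0.029 ]
pan_mid 0.67 566.016 143.6 [ 0.4451 -0.1502  0.0033] [ 0.4451 -0.1504  0.003 ]
pan_mid 0.59 191.61599999999999 92.92 [0.5214 0.2697 0.004 ] [0.5215 0.2701 0.003 ]
```

Call:
jog_arm:
  rows:
    - [[0.004,-0.035,0],0,0.094]
    - [[0.004,-0.035,0],0,0.094]
    - [[0.004,-0.035,0],0,0.094]
    - [[0.005,-0.035,0],0,0.094]
    - [[0,0,0.035],0,0.094]
    - [[0,0,0.035],0,0.094]
    - [[0,0,0.035],0,0.094]
    - [[0,0,0.035],0,0.094]
    - [[0,0,0],0,0.06]
    - [[0,0,0],0,0.06]

```text
time_s: 4.38
ee_pos: [0.4458, 0.2665, 0.0653]
eef_rot: [3.14, 0.002, -0.056]
force: [0.9, 0.8, 0.9]
grip_width: 0.0842
grip_force: 0.0
```

Run:
```python
from h import *
np.set_printoptions(precision=4,suppress=True)
e,R,o=pose(); print(e,o["eef_rot"],o["grip_width"],to([.446,.271,.010]))
w=camera("wrist"); T=np.eye(4);T[:3,:3]=R;T[:3,3]=e; T=T@np.array(w["T_tool_cam"])
cv2.imwrite("pics/w2.png",w["image"][:,:,::-1])
for l,z in(("pan_grip",.029),("pan_mid",.003)):
    for d in spot_point(l,w)[:2]:
        u,v=d["at"][0]*640,d["at"][1]*400; print(l,d["p"],u,v,W(w,u,v,T=T),W(w,u,v,z,T))
```

```text
[0.4458 0.2665 0.0653] [ 3.1403  0.0022 -0.0559] 0.08421776427272872 [ 0.0001 -0.0046  0.0553]
pan_grip 0.6 313.024 230.52 [0.4453 0.2718 0.0391] [0.4414 0.2723 0.029 ]
pan_mid 0.8 313.408 107.4 [0.524  0.2675 0.0042] [0.524  0.2675 0.003 ]
```

View pics/w2.png

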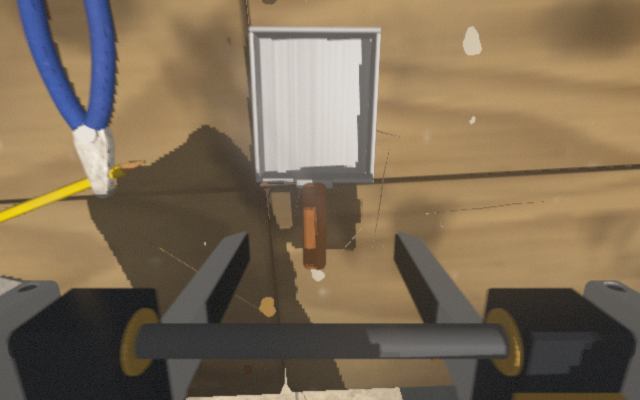

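The wrist view shows the bare steel pan at (315,105), with its handle at (314,228) between the fingers and aligned. I'll descend and grip.

Call:
jog_arm:
  rows:
    - [[0,-0.004,0.02],0,0.06]
    - [[0,0,0.02],0,0.06]
    - [[0,0,0.015],0,0.06]
    - [[0,0,0],0,0.06]
    - [[0,0,0],0,0]
    - [[0,0,0],0,0]
    - [[0,0,0],0,0]
    - [[0,0,0],0,0]
    - [[0,0,0],0,0]
    - [[0,0,0],0,0]
    - [[0,0,0],0,0]
    - [[0,0,0],0,0]
  squeeze: 35

```text
time_s: 5.53
ee_pos: [0.4461, 0.2717, 0.0106]
eef_rot: [-3.142, -0.0, -0.055]
force: [-0.6, -0.7, 2.4]
grip_width: 0.0155
grip_force: 35.0
```

Call:
jog_arm:
  rows:
    - [[0,0,-0.005],0,0]
    - [[0,0,-0.005],0,0]
    - [[0,0,0],-2.7,0]
    - [[0,0,0],-2.7,0]
    - [[0,0.02,0],0,0]
    - [[0,0.03,0],0,0]
    - [[0,0.03,0],0,0]
    - [[0,0.03,0],0,0]
    - [[0,0.03,0],0,0]
    - [[0,0.03,0],0,0]
    - [[0,0.02,0],0,0]
    - [[0,0,0],0,0]

```text
time_s: 6.53
ee_pos: [0.4537, 0.079, 0.0209]
eef_rot: [3.141, -0.0, 0.037]
force: [-0.4, 0.6, -1.8]
grip_width: 0.0158
grip_force: 35.0
```

Run:
```python
from h import *
np.set_printoptions(precision=4,suppress=True)
e,R,o=pose(); print(e,o["eef_rot"],to([.469,.073,.0105]))
for n in("wrist","side","top"):
    w=camera(n)
    if n=="wrist": T=np.eye(4);T[:3,:3]=R;T[:3,3]=e; T=T@np.array(w["T_tool_cam"])
    else: T=None
    cv2.imwrite("pics/3%s.png"%n,w["image"][:,:,::-1])
    for l,z in(("mouth_left",.052),("mouth_right",.052),("pan_mid",.013)):
        for d in spot_point(l,w)[:2]:
            u,v=d["at"][0]*640,d["at"][1]*400; print(n,l,d["p"],u,v,W(w,u,v,z,T))
```

```text
[0.4537 0.079  0.0209] [ 3.1413 -0.0001  0.0368] [0.0151 0.0066 0.0104]
wrist mouth_left 0.57 321.728 264.68 [0.4569 0.0786 0.052 ]
wrist pan_mid 0.57 322.36800000000005 108.80000000000001 [0.5312 0.0811 0.013 ]
side mouth_left 0.95 320.768 252.2 [0.5876 0.0846 0.052 ]
side mouth_right 0.79 327.104 223.60000000000002 [ 0.5995 -0.049   0.052 ]
side pan_mid 0.85 344.512 265.32 [0.5317 0.0699 0.013 ]
side pan_mid 0.47 386.11199999999997 226.2 [ 0.4487 -0.1384  0.013 ]
top mouth_left 0.75 263.10400000000004 213.20000000000002 [0.5902 0.0725 0.052 ]
top mouth_right 0.92 304.0 211.92000000000002 [ 0.592  -0.0334  0.052 ]
top mouth_right 0.58 446.976 187.08 [ 0.6502 -0.3966  0.052 ]
top pan_mid 0.81 350.592 266.52 [ 0.4538 -0.1503  0.013 ]
top pan_mid 0.7 259.776 240.0 [0.5244 0.088  0.013 ]
```

View pics/3wrist.png

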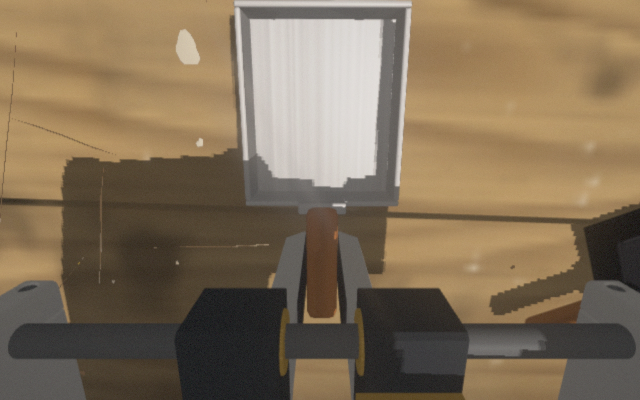

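The pan is held straight, with its middle about 80 mm ahead of the TCP. I'll finish the placement, lower it and release.

Call:
jog_arm:
  rows:
    - [[0.006,0.003,0],0,0]
    - [[0.006,0.002,0],0,0]
    - [[0,0,0.005],0,0]
    - [[0,0,0.004],0,0]
    - [[0,0,0.002],0,0]
    - [[0,0,0],0,0]
    - [[0,0,0],0,0.05]
    - [[0,0,0],0,0.05]
    - [[0,0,0],0,0.05]
    - [[0,0,0],0,0.05]
    - [[0,0,0],0,0.05]

```text
time_s: 8.05
ee_pos: [0.4658, 0.0773, 0.0094]
eef_rot: [-3.142, 0.0, 0.04]
force: [0.8, -0.1, -0.8]
grip_width: 0.0457
grip_force: 0.0
```

Call:
jog_arm:
  rows:
    - [[0,0,-0.01],0,0.05]
    - [[0,0,-0.03],0,0.05]
    - [[0,0,-0.035],0,0.05]
    - [[-0.01,0,-0.035],0,0.05]
    - [[-0.01,0,-0.035],0,0.05]
    - [[-0.01,0,-0.035],0,0.05]
    - [[0,0,0],0,0.05]
    - [[0,0,0],0,0.05]

```text
time_s: 8.72
ee_pos: [0.4362, 0.0762, 0.1916]
eef_rot: [-3.141, -0.004, 0.04]
force: [0.0, -0.5, -0.0]
grip_width: 0.0498
grip_force: 0.0
```

Run:
```python
from h import *
np.set_printoptions(precision=4,suppress=True)
e,R,o=pose(); print(e,o["eef_rot"],o["qpos"])
out=[]
for n in("side","wrist"):
    w=camera(n)
    if n=="wrist": T=np.eye(4);T[:3,:3]=R;T[:3,3]=e; T=T@np.array(w["T_tool_cam"])
    else: T=None
    out.append(cv2.resize(w["image"][:,:,::-1],(480,300)))
    for l,z in(("mouth_left",.052),("mouth_right",.052),("pan_mid",.003),("pan_grip",.029),("ball_large_center",.07)):
        for d in spot_point(l,w)[:2]:
            u,v=d["at"][0]*640,d["at"][1]*400; print(n,l,round(d["p"],2),round(u),round(v),W(w,u,v,z,T))
cv2.imwrite("pics/4.png",np.vstack(out))
```

```text
[0.4362 0.0762 0.1916] [-3.1414 -0.0044  0.0398] [0.0901 0.0693 1.8278 0.     1.2401 1.6211]
side mouth_left 0.58 319 250 [0.5942 0.0746 0.052 ]
side mouth_right 0.67 330 224 [ 0.5923 -0.0507  0.052 ]
side pan_mid 0.97 338 267 [0.5469 0.0673 0.003 ]
side pan_grip 0.97 371 268 [0.4674 0.0889 0.029 ]
side pan_grip 0.21 328 226 [ 0.603  -0.0761  0.029 ]
side ball_large_center 0.47 301 242 [0.6367 0.0816 0.07  ]
wrist mouth_left 0.59 328 9 [0.5969 0.0771 0.052 ]
wrist mouth_right 0.94 453 9 [ 0.602  -0.0315  0.052 ]
wrist pan_mid 0.98 517 175 [ 0.4498 -0.1453  0.003 ]
wrist pan_mid 0.61 321 77 [0.5457 0.0806 0.003 ]
wrist pan_grip 0.95 320 159 [0.4633 0.0791 0.029 ]
wrist pan_grip 0.91 464 207 [ 0.4174 -0.0792  0.029 ]
wrist ball_large_center 0.42 321 74 [0.5425 0.0805 0.07  ]
```

View pics/4.png

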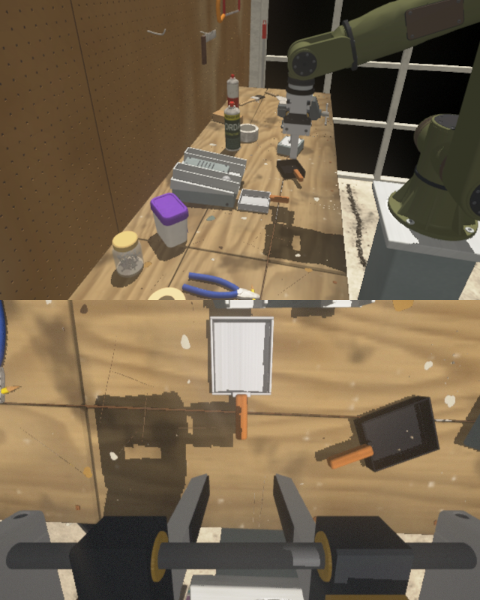

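The pan stands flat in front of the left mouth. Its middle is at about (.546, .078), roughly 49 mm before the lip and centred on it (seen at (240,355) in the composite). Next is the toggle. I'll straddle it with the tool's y along the box's y.

Call:
jog_arm:
  rows:
    - [[0,0,0],5.8,0.05]
    - [[0,0,0],5.8,0.05]
    - [[0,0,0],5.8,0.05]
    - [[0.01,0.03,0],0,0.05]
    - [[0.01,0.03,0],0,0.05]
    - [[0.01,0.03,0],0,0.05]
    - [[0.01,0.03,0],0,0.05]
    - [[0.01,0.03,0],0,0.05]
    - [[0.01,0.03,0],0,0.05]
    - [[0.01,0.03,0],0,0.05]
    - [[0.01,0.03,0],0,0.05]
    - [[0,0,0],0,0.05]

```text
time_s: 10.32
ee_pos: [0.4503, -0.1805, 0.1892]
eef_rot: [3.141, -0.0, -0.267]
force: [-0.4, -0.4, -0.6]
grip_width: 0.0498
grip_force: 0.0
```

Run:
```python
from h import *
np.set_printoptions(precision=4,suppress=True)
e,R,o=pose(); print(e,o["eef_rot"],"to",to([.462,-.320,.08]))
w=camera("wrist"); T=np.eye(4);T[:3,:3]=R;T[:3,3]=e; T=T@np.array(w["T_tool_cam"])
for l,z in(("toggle_tip",.102),("switch_box",0)):
    for d in spot_point(l,w)[:2]:
        u,v=d["at"][0]*640,d["at"][1]*400; print(l,round(d["p"],2),round(u),round(v),W(w,u,v,z,T))
K=w["K"];r=w["range_z"];v,u=np.mgrid[:400,:640]
P=(np.stack([(u-K[0][2])/K[0][0]*r,-(v-K[1][2])/K[1][1]*r,-r],-1)@T[:3,:3].T+T[:3,3])[r>0]
for nm,lo,hi in(("box",.038,.046),("tog",.09,.11)):
    m=(P[:,2]>lo)&(P[:,2]<hi)&(abs(P[:,0]-.46)<.08)&(abs(P[:,1]+.32)<.08)
    if m.sum()>5: print(nm,m.sum(),cv2.minAreaRect(P[m][:,:2].astype(np.float32)*1000))
cv2.imwrite("pics/5.png",w["image"][:,:,::-1])
```

```text
[ 0.4503 -0.1805  0.1892] [ 3.1409 -0.     -0.2673] to [0.0481 0.1314 0.1093]
toggle_tip 0.61 487 147 [ 0.4612 -0.3223  0.102 ]
toggle_tip 0.35 116 77 [ 0.5886 -0.0563  0.102 ]
switch_box 0.62 444 138 [ 0.4592 -0.3231 -0.    ]
box 8094 ((461.30706787109375, -320.79412841796875), (104.54054260253906, 84.0752182006836), 74.76041412353516)
tog 333 ((461.5492858886719, -320.7734375), (14.479927062988281, 14.252882957458496), 79.973388671875)
```

View pics/5.png

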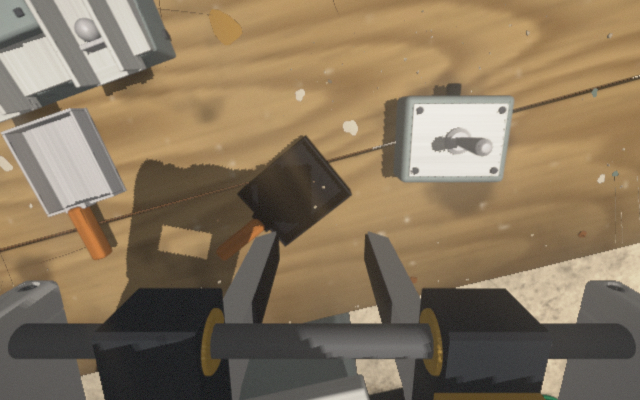

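The toggle (tip at (485,147)) is at (.4615, -.3207), and the box yaw is -15.2°. That matches the earlier estimate.

Call:
jog_arm:
  rows:
    - [[0.01,0.025,0],0,0.04]
    - [[0.01,0.03,0],0,0.04]
    - [[0.01,0.03,0],0,0.04]
    - [[0.01,0.03,0],0,0.04]
    - [[0.008,0.017,0],0,0.04]
    - [[0,0,0.03],0,0.04]
    - [[0,0,0.03],0,0.04]
    - [[0,0,0],0,0.04]
    - [[0,0,0],0,0.04]

```text
time_s: 11.22
ee_pos: [0.4623, -0.3151, 0.1292]
eef_rot: [-3.141, 0.002, -0.263]
force: [1.6, -0.2, 0.5]
grip_width: 0.0394
grip_force: 0.0
```

Run:
```python
from h import *
e,R,o=pose(); print(e,o["eef_rot"],o["grip_width"],"to",to([.4615,-.3207,.08]))
```

```text
[ 0.46232561 -0.31512828  0.12915982] [-3.14053970e+00  2.20707019e-03 -2.62660219e-01] 0.03940147739044164 to [0.0008 0.0056 0.0492]
```

Call:
jog_arm:
  rows:
    - [[0.001,0.005,0],0,0.04]
    - [[0,0,0.025],0,0.04]
    - [[0,0,0.024],0,0.04]
    - [[0,0,0],0,0.04]
    - [[0,0,0],0,0.04]

```text
time_s: 11.63
ee_pos: [0.4624, -0.3216, 0.0818]
eef_rot: [3.141, -0.0, -0.264]
force: [0.6, 0.5, 0.6]
grip_width: 0.04
grip_force: 0.0
```

Call:
jog_arm:
  rows:
    - [[0,-0.01,0],0,0.04]
    - [[0,-0.01,0],0,0.04]
    - [[0,-0.005,0],0,0.04]
    - [[0,-0.002,0],0,0.04]
    - [[0,0,0],0,0.04]

```text
time_s: 12.05
ee_pos: [0.4697, -0.2951, 0.0814]
eef_rot: [3.141, -0.002, -0.263]
force: [-0.7, -0.6, 1.9]
grip_width: 0.0399
grip_force: 1.3
```

Call:
jog_arm:
  rows:
    - [[0,-0.002,0],0,0.04]
    - [[0,-0.002,0],0,0.04]
    - [[0,0,0],0,0.04]
    - [[0,0,0],0,0.04]
    - [[0,0,0],0,0.04]
    - [[0,0,0],0,0.04]

```text
time_s: 12.55
ee_pos: [0.4701, -0.2918, 0.0805]
eef_rot: [3.142, -0.0, -0.264]
force: [1.1, -3.3, 2.1]
grip_width: 0.0399
grip_force: 1.6
```

Run:
```python
from h import *
np.set_printoptions(precision=4,suppress=True)
e,R,o=pose(); print(e,o["force"],o["grip_force"],o["grip_width"])
c=camera("side"); w=camera("wrist")
for l in("ball_large_center","ball_small_center","toggle_tip"):
    for n,q in(("side",c),):
        for d in spot_point(l,q)[:2]:
            u,v=d["at"][0]*640,d["at"][1]*400; print(n,l,round(d["p"],2),round(u),round(v),W(q,u,v))
a=cv2.resize(c["image"][130:300,220:460,::-1],None,fx=2.5,fy=2.5); b=cv2.resize(w["image"][:,:,::-1],(280,175))
a[:175,-280:]=b
cv2.imwrite("pics/6.png",a)
```

```text
[ 0.4701 -0.2918  0.0805] [ 1.085  -3.3298  2.066 ] 1.6458801658154698 0.03994995551802355
side ball_large_center 0.67 347 266 [0.5232 0.0868 0.024 ]
side toggle_tip 0.64 318 249 [0.5908 0.0981 0.0702]
side toggle_tip 0.49 383 175 [ 0.4746 -0.2601  0.1131]
```

View pics/6.png

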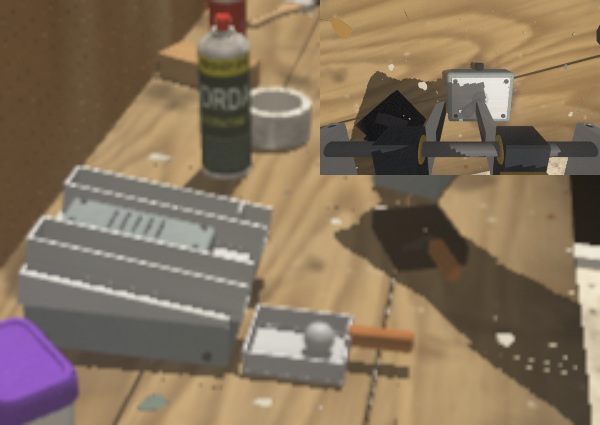

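The ball is already in the pan (at (320,335) in the crop). I'll hold a little longer, then bring the fingers back to centre and lift off.

Call:
jog_arm:
  rows:
    - [[0,0,0],0,0.04]
    - [[0,0,0],0,0.04]
    - [[0,0,0],0,0.04]
    - [[0,0,0],0,0.04]
    - [[0,0,0],0,0.04]
    - [[0,0.01,0],0,0.04]
    - [[0,0.01,0],0,0.04]
    - [[0,0.01,0],0,0.04]
    - [[0,0,0],0,0.04]
    - [[0,0,0],0,0.04]
    - [[0,0,0],0,0.04]

```text
time_s: 13.72
ee_pos: [0.462, -0.3205, 0.0802]
eef_rot: [-3.141, 0.001, -0.264]
force: [-0.1, -0.3, 0.5]
grip_width: 0.0401
grip_force: 0.0
```

Call:
jog_arm:
  rows:
    - [[0,0,-0.02],0,0.04]
    - [[0,0,-0.035],0,0.04]
    - [[0,0,-0.035],0,0.04]
    - [[0,0,-0.02],0,0.04]
    - [[-0.03,0,0],0,0.04]
    - [[-0.03,0,0],0,0.04]
    - [[-0.02,0,0],0,0.04]
    - [[0,0,0],0,0.04]
    - [[0,0,0],0,0.04]
    - [[0,0,0],0,0.04]

```text
time_s: 14.55
ee_pos: [0.3856, -0.2997, 0.1906]
eef_rot: [3.141, -0.001, -0.264]
force: [0.3, 0.2, 0.9]
grip_width: 0.04
grip_force: 0.0
```

Run:
```python
from h import *
np.set_printoptions(precision=4,suppress=True)
e,R,o=pose(); print(e,o["force"],o["time_s"])
c=camera("top"); s=camera("side"); w=camera("wrist"); T=np.eye(4);T[:3,:3]=R;T[:3,3]=e; T=T@np.array(w["T_tool_cam"])
for l,z in(("ball_large_center",.018),("ball_small_center",.07),("pan_mid",.003)):
    for n,q in(("top",c),("side",s)):
        for d in spot_point(l,q)[:2]:
            u,v=d["at"][0]*640,d["at"][1]*400; print(n,l,round(d["p"],2),round(u),round(v),W(q,u,v,z))
K=w["K"];r=w["range_z"];v,u=np.mgrid[:400,:640]
P=(np.stack([(u-K[0][2])/K[0][0]*r,-(v-K[1][2])/K[1][1]*r,-r],-1)@T[:3,:3].T+T[:3,3])[r>0]
m=(P[:,2]>.085)&(P[:,2]<.115)&(abs(P[:,0]-.46)<.05)&(abs(P[:,1]+.32)<.06)
print(m.sum(),P[m].mean(0) if m.any() else "")
a=cv2.resize(c["image"][160:300,230:470,::-1],None,fx=2.5,fy=2.5)
cv2.imwrite("pics/7.png",a)
```

```text
[ 0.3856 -0.2997  0.1906] [0.293  0.2198 0.9487] 14.55
top ball_large_center 0.42 266 245 [0.5097 0.0702 0.018 ]
top ball_large_center 0.4 265 262 [0.4654 0.0725 0.018 ]
side ball_large_center 0.64 350 264 [0.5179 0.0696 0.018 ]
top ball_small_center 0.38 306 192 [ 0.6394 -0.0411  0.07  ]
top pan_mid 0.8 261 230 [0.5516 0.0875 0.003 ]
top pan_mid 0.68 354 265 [ 0.4591 -0.16    0.003 ]
side pan_mid 0.68 388 227 [ 0.4452 -0.1546  0.003 ]
side pan_mid 0.62 339 269 [0.5436 0.0745 0.003 ]
278 [ 0.4609 -0.3214  0.1016]
```

View pics/7.png

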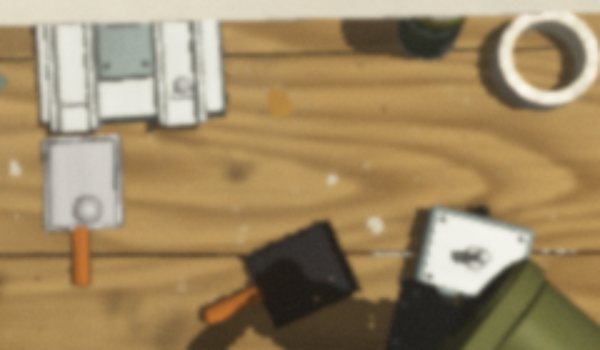

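The large ball is in the pan at (88,208), the small ball is in its lane at (182,85), and the toggle is centred. I'll hand in.

```bash
python3 -c "
from station import *
print(hand_in())"
```

```text
the job is handed in; nothing more can be done
None
```

The job is handed in: the last pictures show the large ball in the steel pan under the left mouth, the toggle back in the middle and the small ball still in its lane; the hand-in gave no verdict.

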